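Take the key with the oblong tag off its hook and put it in the bowl

ROBOT

A 7-joint arm with a two-finger parallel gripper is mounted at the origin on the work surface. World frame = base frame: x ahead of the robot, y to its left, z up, the work surface at z = 0. Lengths are in m, angles in rad, forces in N, time in s.
With the tool pointing down it reaches from about 0.4 to 0.875 m from the base axis. Payload 4.4 kg.
Tool frame: the origin (TCP) lies between the finger pads; the fingertips stand 14 mm ahead of it and the grasp point (between the pads) lies 5 mm behind it (tcp_to_tips is the distance from the TCP to the fingertips, in m); z points along the fingers, y is the direction in which the jaws open and shut (so a half turn about z gives the same grasp; the last joint's range is limited). The gripper opens to 85 mm and grips with 20 to 120 N. Pads are 22 mm wide; open, the fingers measure 114 mm over their backs; the gripper's body (76 mm by 85 mm) begins 54 mm behind the grasp point. The pads swing forward as they close: fully open they stand 13 mm farther back than shut.
Start: joints at [1.062, 0.628, 0.038, 1.517, -0.027, 0.996, -0.02], TCP at [0.279, -0.587, 0.245] pointing down, gripper open.
Joint ranges: [-3.06, 3.06], [-0.37, 2.12], [-1.25, 1.32], [0.18, 2.47], [-1.1, 4.24], [0.23, 1.98], [-2.94, 2.94]. Speed limits (rad/s): [2.57, 2.57, 3.14, 3.14, 3.14, 3.14, 3.14].

INTERFACE

Orientations are given as a unit quaternion [x, y, z, w].
In Python, from workcell import sense, snapshot, camera_info, hand_in, tcp_to_tips gives the robot as it stands. The module is installed in compiled form; this text tells all that it offers.
- The arm moves only by the tool move_arm, never from a script. Its argument "rows" is a list of rows, each an object of numbers: "claw": the closure, from 0 (fully open) to 1 (shut); "dx", "dy", "dz": the shift along the world's x, y, z in cm; "spin": the turn about the world's z in degrees. A call has 1 to 20 rows; each row shifts and turns the commanded pose from where the row before left it; what a row does not reach is not made up. A row lasts 1/10 s, in which the tool goes at most 50 mm and 8.59 degrees, less where a joint would pass 70% of its speed; a pose out of reach is approached as far as the arm can. A call with a gripper value outside its range is refused whole. The fingers move at their own pace and stop on an object; the grip force is fixed at half the most. Time passes only in rows, so rows that do not move let the fingers close. It gives the time, the measured TCP pose, the force and the opening at its end, in the units of the state.
- sense(): the state, without advancing time (a new reading comes with each control period).
- snapshot(name): name is "side" or "top"; returns the picture (384x512x3 uint8, blue, green, red); there is no depth.
- camera_info(name): a dict with "fx", "fy", "cx", "cy" (pixels), "distortion" ([k1, k2, p1, p2, k3] as OpenCV has them; the pictures are not rectified), "view" (4x4, takes a point from world to camera coordinates). Camera axes: x right, y down, z forward; pixel columns grow to the right and rows downward; lengths in m; the calibration is good to about 2 mm. A picture is of the moment at which its call begins. camera_info takes no time and is no camera call.
- hand_in(): hands the job in, once; it reports no verdict.
The state is a dict: "clock": time; "q": joint angles; "qd": joint speeds; "effort": joint torques, N m; "ee_pos": TCP position; "tcp_rot": TCP orientation; "wrist_force": force on the tool from outside, world axes, zero at the start; "wrist_torque": the same for the moment, N m; "gripper_width": finger opening in m.
Only numpy, scipy, OpenCV 4.12 (cv2) and the standard library are available. Lean on these libraries where they do the work, as an engineer would, in place of code of your own. Each camera call takes 0.05 s, during which the arm holds its last target.

TASK

Lift the key with the oblong wooden tag up and off its hook on the key stand and lower it well into the oval wooden bowl before you let go, so that it ends up lying in the bowl. Leave the other key, the one with the round tag, hanging on its own hook, and keep the bowl standing flat on the console.

Things in the scene. Friction and masses are not known exactly. Their poses are not given: they have to be found in the camera images.
- key_mid (a point): Middle of the oblong wooden key tag: 40 wide (y) x 86 tall (z, up) x 10 mm thick (x), flat sides to hold it by, 45 g, 4 mm boss on its +x face; a 9 mm wide steel blade below, its round tip 79 mm under this point; it topples if stood up. Hangs on any of the 3 hooks, its axes along the stand's. The hook passes through a slot 22 wide x 40 mm tall, from 35 mm above this point (its top rests on the hook) to 5 mm below.
- stand: Fixed wooden key stand 330 mm wide (y). Origin under its cross bar, at table height; z up. Three 6 mm wire hooks at y -115, 0, 115 mm, 185 mm up, run level to -x (towards the robot), tips at x -89 mm turned up 12 mm; things hang at x -55 mm. A tag comes off raised 15 to 31 mm, then drawn 50 mm or more to -x. Cross bar 12 mm thick, top 196 mm up. A shoehorn hangs on one hook.
- bowl_floor (a point): Centre of the inner floor, 8 mm above the console, of a loose oval wooden bowl (0.6 kg). z up, x along its length. Inner floor about 220 x 130 mm, flared wall up to 47 mm above the console, about 270 x 185 mm outside at the rim.
- round_key_mid (a point): The other key, to be left alone: wooden tag ending in a round disc 60 mm across, 10 mm thick, slotted top 36 mm wide, with a like steel blade below, hanging on another hook. This point lies 63 mm below its top edge, near the disc's centre; z up.
There are look-alikes about, which are no part of the job. What is shaped like the part that bears key_mid but yellow is not meant.

How it is judged:
On the way, in this order (a step that is already met when the one before it is completed fails the run):
1. the gripped key is raised off its hook and clear of the hook's tip (contact force between the fingers and key above 0.5 N and (x of key_mid in the frame of stand below -0.1 m or z of key_mid in the frame of stand above 0.24 m) and z of key_mid in the frame of stand above 0.15 m), for 0.1 s.
2. the key, still gripped, is lowered well into the bowl (x of key_mid in the frame of bowl_floor between -0.105 and 0.105 m and y of key_mid in the frame of bowl_floor between -0.07 and 0.07 m and contact force between the fingers and key above 0.5 N and z of key_mid in the frame of bowl_floor below 0.12 m), for 0.1 s.
At the end, for the whole second after the job is handed in: The oblong-tagged key lies released and at rest in the bowl: its tag's middle within 105 mm of the centre lengthwise, 70 mm across, under 60 mm above the inner floor; the bowl stands on the console (within 10 degrees, floor under 30 mm up); the round-tagged key hangs within 40 mm of its start (x of key_mid in the frame of bowl_floor between -0.105 and 0.105 m and y of key_mid in the frame of bowl_floor between -0.07 and 0.07 m and z of key_mid in the frame of bowl_floor below 0.06 m and linear speed of key below 0.03 m/s and angle between bowl_floor's own z axis and vertical below 0.17 rad and height (world z) of bowl_floor below 0.03 m and distance of round_key_mid from where it was at the start of the episode below 0.04 m); the robot touches nothing.
It fails at once if the round-tagged key is knocked off or moved more than 60 mm (distance of round_key_mid from where it was at the start of the episode above 0.06 m).
It also fails if it takes over 42 s, if anything falls off the work surface, if the arm or the gripper's body presses on something with over 40 N, if the wrist force passes 120 N, or if a joint passes its speed limit or range.

## Working session

There is one attempt and no reset: what is moved stays moved. The work goes in short steps, Python scripts to look and compute and a tool call to move; the robot and the scene stay as the last step left them, time stands still between calls to the robot, and variables do not carry over. Pictures are saved under pics/ and viewed, and the job is handed in when it is done.

Besides the shell and the picture viewer there is one more tool, called after "Request:" as name(argument=value, ...), one argument or row to a line, values as JSON. move_arm: Moves the arm, as the interface text tells. Its arguments: {"type":"object","properties":{"rows":{"type":"array","items":{"type":"object","properties":{"claw":{"type":"number"},"dx":{"type":"number"},"dy":{"type":"number"},"dz":{"type":"number"},"spin":{"type":"number"}}}}},"required":["rows"]}

```bash
mkdir -p pics; python3 - <<'E'
from workcell import *
import cv2
for n in("side","top"):
    cv2.imwrite(f"pics/{n}0.png",snapshot(n)); c=camera_info(n); print(n,{k:c[k] for k in c})
print(sense())
E
```

```text
side {'fx': 389.9512826098189, 'fy': 389.9512826098189, 'cx': 263.36321881896845, 'cy': 184.3073129145381, 'distortion': array([-0.11238494,  0.        ,  0.        ,  0.        ,  0.        ]), 'view': array([[-0.90751549, -0.41992223,  0.00899748,  0.51271376],
       [-0.22056596,  0.45822747, -0.86103324,  0.19752008],
       [ 0.35744411, -0.78338554, -0.50846908,  1.13423157],
       [ 0.        ,  0.        ,  0.        ,  1.        ]])}
top {'fx': 438.90051452438234, 'fy': 438.90051452438234, 'cx': 264.0708751842883, 'cy': 198.56383987311327, 'distortion': array([-0.01372978,  0.        ,  0.        ,  0.        ,  0.        ]), 'view': array([[ 0.02796259, -0.99958208, -0.00733225,  0.09356679],
       [-0.9958708 , -0.0272235 , -0.08660389,  0.55183991],
       [ 0.08636809,  0.00972364, -0.99621584,  1.53934226],
       [ 0.        ,  0.        ,  0.        ,  1.        ]])}
{'clock': 0.1, 'q': array([ 1.06221761,  0.62924903,  0.03843063,  1.51828225, -0.02703099,
        0.99627503, -0.02000252]), 'qd': array([-0.00081113, -0.00186494, -0.00030137, -0.00271461, -0.00121781,
        0.00042093,  0.00020445]), 'effort': array([ 3.45495391e-03, -5.64526141e+01,  1.23080604e+00, -1.93968379e+01,
        1.13919057e-02,  5.46569150e-03,  9.33199459e-06]), 'ee_pos': array([ 0.27830712, -0.58681254,  0.24447918]), 'tcp_rot': array([ 9.75593867e-01,  2.19581162e-01, -1.77845817e-04, -8.29556695e-04]), 'wrist_force': array([ 0.346948 ,  0.4704541, -0.3798651]), 'wrist_torque': array([0.01171787, 0.01618971, 0.01873143]), 'gripper_width': 0.08552806952136525}
```

View pics/side0.png

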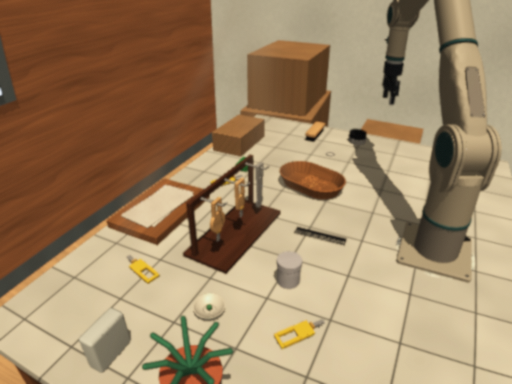

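View pics/top0.png

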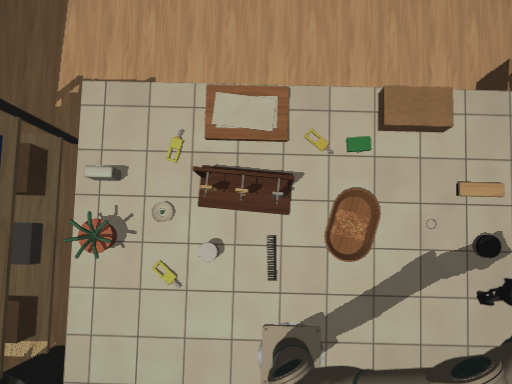

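```bash
python3 - <<'E'
import cv2
a=cv2.imread("pics/side0.png")[150:270,180:350];cv2.imwrite("pics/s1.png",cv2.resize(a,None,fx=4.7,fy=4.7,interpolation=2))
a=cv2.imread("pics/top0.png")[150:270,185:390];cv2.imwrite("pics/t1.png",cv2.resize(a,None,fx=3.9,fy=3.9,interpolation=2))
E
```

```text
(no output)
```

View pics/s1.png

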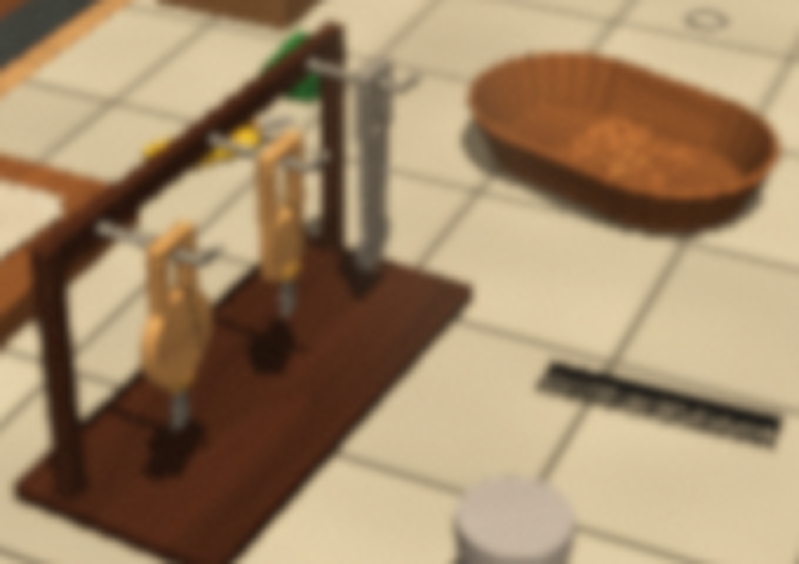

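View pics/t1.png

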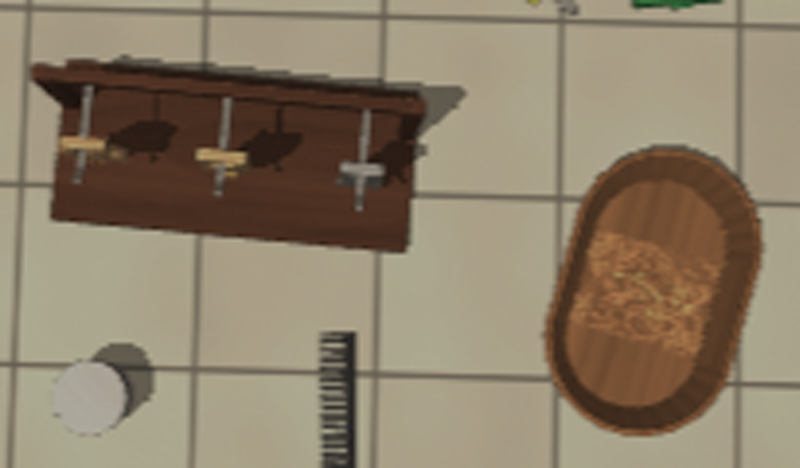

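```bash
cat >h.py <<'E'
import numpy as np,cv2
from workcell import *
def ray(n,uv):
    c=camera_info(n);K=np.array([[c['fx'],0,c['cx']],[0,c['fy'],c['cy']],[0,0,1]])
    p=cv2.undistortPoints(np.array(uv,float).reshape(-1,1,2),K,np.array(c['distortion'])).reshape(-1,2)
    V=c['view'];R=V[:3,:3];o=-R.T@V[:3,3];d=np.c_[p,np.ones(len(p))]@R
    return o,d
def plane(n,uv,z):
    o,d=ray(n,uv);return o+d*((z-o[2])/d[:,2])[:,None]
def tri(us,ut):
    o1,d1=ray("side",us);o2,d2=ray("top",ut);r=[]
    for a,b in zip(d1,d2):
        a=a/np.linalg.norm(a);b=b/np.linalg.norm(b)
        s=np.linalg.lstsq(np.c_[a,-b],o2-o1,rcond=None)[0];p=o1+a*s[0];q=o2+b*s[1];r.append([*(p+q)/2,np.linalg.norm(p-q)])
    return np.array(r)
def proj(n,P):
    c=camera_info(n);K=np.array([[c['fx'],0,c['cx']],[0,c['fy'],c['cy']],[0,0,1]])
    V=c['view'];return cv2.projectPoints(np.array(P,float).reshape(-1,3),cv2.Rodrigues(V[:3,:3])[0],V[:3,3],K,np.array(c['distortion']))[0].reshape(-1,2)
E
python3 - <<'E'
from h import *
np.set_printoptions(precision=4,suppress=True)
t=cv2.imread("pics/top0.png");h=cv2.cvtColor(t,cv2.COLOR_BGR2HSV)
for nm,(u,v) in dict(mid=(241,190),rnd=(206,187),bowl=(352,224),table=(320,200)).items(): print(nm,h[v,u])
m=cv2.inRange(h,(10,80,130),(28,255,255));m[:, :190]=0;m[:,300:]=0;m[:170]=0;m[210:]=0
n,_,st,ce=cv2.connectedComponentsWithStats(m)
for i in range(1,n):
  if st[i,4]>5: print(st[i],ce[i],plane("top",ce[i],.192))
# bowl mask
m=cv2.inRange(h,(0,110,30),(22,255,255));m[:, :310]=0;m[:,395:]=0;m[:170]=0;m[280:]=0
cs,_=cv2.findContours(m,cv2.RETR_EXTERNAL,cv2.CHAIN_APPROX_NONE);c=max(cs,key=cv2.contourArea)
print("bowl area",cv2.contourArea(c),cv2.boundingRect(c))
P=plane("top",c.reshape(-1,2),.047)[:,:2]
r=cv2.minAreaRect((P*1000).astype(np.float32));print(r)
# stand: hand-picked points
T=lambda x,y:(x/3.9+185-.4,y/3.9+150-.4); S=lambda x,y:(x/4.7+180-.4,y/4.7+150-.4)
print("hook tips",tri([S(326,157),S(212,258),S(412,80)],[T(219,192),T(77,181),T(359,208)]))
print("hook roots",tri([S(212,138),S(100,228),S(310,63)],[T(227,98),T(89,88),T(366,110)]))
print("tag tops",tri([S(282,137),S(175,232)],[T(221,153),T(83,141)]))
E
```

```text
mid [ 19 113 169]
rnd [ 20 109 169]
bowl [ 16 136 159]
table [ 20  51 111]
[200 185  12   3  29] [205.2759 186.1724] [[0.569  0.2958 0.192 ]]
[236 188  12   5  37] [241.6216 189.6757] [[0.561  0.1794 0.192 ]]
bowl area 2987.0 (325, 188, 55, 74)
((465.3326416015625, -201.06324768066406), (167.39743041992188, 258.51275634765625), 74.48777770996094)
hook tips [[0.5297 0.1803 0.1941 0.0039]
 [0.5378 0.2979 0.1901 0.0004]
 [0.5222 0.0671 0.1929 0.0013]]
hook roots [[0.6087 0.177  0.1857 0.0027]
 [0.615  0.2916 0.1845 0.0008]
 [0.6011 0.0621 0.1853 0.0043]]
tag tops [[0.5604 0.1791 0.1996 0.0053]
 [0.5676 0.2921 0.1958 0.0054]]
```

Request:
move_arm(
  rows=[
    {"dz":2,"claw":0},
    {"dz":2,"claw":0},
    {"dz":2,"claw":0},
    {"dz":2,"claw":0},
    {"dx":1.3,"dy":3.8,"spin":-1.8,"claw":0},
    {"dx":1.3,"dy":3.8,"spin":-1.8,"claw":0},
    {"dx":1.3,"dy":3.8,"spin":-1.8,"claw":0},
    {"dx":1.3,"dy":3.8,"spin":-1.8,"claw":0},
    {"dx":1.3,"dy":3.8,"spin":-1.8,"claw":0},
    {"dx":1.3,"dy":3.8,"spin":-1.8,"claw":0},
    {"dx":1.3,"dy":3.8,"spin":-1.8,"claw":0},
    {"dx":1.3,"dy":3.8,"spin":-1.8,"claw":0},
    {"dx":1.3,"dy":3.8,"spin":-1.8,"claw":0},
    {"dx":1.3,"dy":3.8,"spin":-1.8,"claw":0},
    {"dx":1.3,"dy":3.8,"spin":-1.8,"claw":0},
    {"dx":1.3,"dy":3.8,"spin":-1.8,"claw":0},
    {"dx":1.3,"dy":3.8,"spin":-1.8,"claw":0},
    {"dx":1.3,"dy":3.8,"spin":-1.8,"claw":0},
    {"dx":1.3,"dy":3.8,"spin":-1.8,"claw":0},
    {"dx":1.3,"dy":3.8,"spin":-1.8,"claw":0},
  ],
)

```text
invalid input at $.rows[0]: expected keys claw, dx, dy, dz, spin
```

Request:
move_arm(
  rows=[
    {"dx":0,"dy":0,"dz":2,"spin":0,"claw":0},
    {"dx":0,"dy":0,"dz":2,"spin":0,"claw":0},
    {"dx":0,"dy":0,"dz":2,"spin":0,"claw":0},
    {"dx":0,"dy":0,"dz":2,"spin":0,"claw":0},
    {"dx":1.3,"dy":3.8,"dz":0,"spin":-1.8,"claw":0},
    {"dx":1.3,"dy":3.8,"dz":0,"spin":-1.8,"claw":0},
    {"dx":1.3,"dy":3.8,"dz":0,"spin":-1.8,"claw":0},
    {"dx":1.3,"dy":3.8,"dz":0,"spin":-1.8,"claw":0},
    {"dx":1.3,"dy":3.8,"dz":0,"spin":-1.8,"claw":0},
    {"dx":1.3,"dy":3.8,"dz":0,"spin":-1.8,"claw":0},
    {"dx":1.3,"dy":3.8,"dz":0,"spin":-1.8,"claw":0},
    {"dx":1.3,"dy":3.8,"dz":0,"spin":-1.8,"claw":0},
    {"dx":1.3,"dy":3.8,"dz":0,"spin":-1.8,"claw":0},
    {"dx":1.3,"dy":3.8,"dz":0,"spin":-1.8,"claw":0},
    {"dx":1.3,"dy":3.8,"dz":0,"spin":-1.8,"claw":0},
    {"dx":1.3,"dy":3.8,"dz":0,"spin":-1.8,"claw":0},
    {"dx":1.3,"dy":3.8,"dz":0,"spin":-1.8,"claw":0},
    {"dx":1.3,"dy":3.8,"dz":0,"spin":-1.8,"claw":0},
    {"dx":1.3,"dy":3.8,"dz":0,"spin":-1.8,"claw":0},
    {"dx":1.3,"dy":3.8,"dz":0,"spin":-1.8,"claw":0},
  ],
)

```text
clock: 2.1
ee_pos: [0.4866, 0.0222, 0.3251]
tcp_rot: [1.0, -0.031, -0.0, 0.0]
wrist_force: [0.6, -0.4, -0.7]
gripper_width: 0.0856
```

Request:
move_arm(
  rows=[
    {"dx":1.5,"dy":3.1,"dz":0,"spin":0,"claw":0},
    {"dx":1.5,"dy":3.2,"dz":0,"spin":0,"claw":0},
    {"dx":1.5,"dy":3.2,"dz":0,"spin":0,"claw":0},
    {"dx":1.5,"dy":3.2,"dz":0,"spin":0,"claw":0},
    {"dx":1.4,"dy":3.0,"dz":0,"spin":0,"claw":0},
    {"dx":0,"dy":0,"dz":-2,"spin":0,"claw":0},
    {"dx":0,"dy":0,"dz":-2,"spin":0,"claw":0},
    {"dx":0,"dy":0,"dz":-2,"spin":0,"claw":0},
    {"dx":0,"dy":0,"dz":-1,"spin":0,"claw":0},
    {"dx":0,"dy":0,"dz":0,"spin":0,"claw":0},
  ],
)

```text
clock: 3.1
ee_pos: [0.5595, 0.1773, 0.2537]
tcp_rot: [1.0, -0.03, -0.002, 0.001]
wrist_force: [-0.2, 0.2, 0.2]
gripper_width: 0.0858
```

```bash
python3 - <<'E'
from h import *
s=snapshot("side");t=snapshot("top");q=sense();print(q['ee_pos'],q['tcp_rot'])
a=cv2.resize(s[130:270,180:320],None,fx=4,fy=4,interpolation=2);b=cv2.resize(t[140:280,165:305],None,fx=4,fy=4,interpolation=2)
cv2.imwrite("pics/a2.png",cv2.resize(np.hstack([a,b]),(800,400)))
print(proj("side",q['ee_pos']),proj("top",q['ee_pos']))
E
```

```text
[0.56085702 0.1777498  0.25577611] [ 9.99549896e-01 -2.99987234e-02  2.64751540e-04 -1.12060295e-04]
[[238.27244655 160.54934746]] [[240.95430021 187.48535775]]
```

View pics/a2.png

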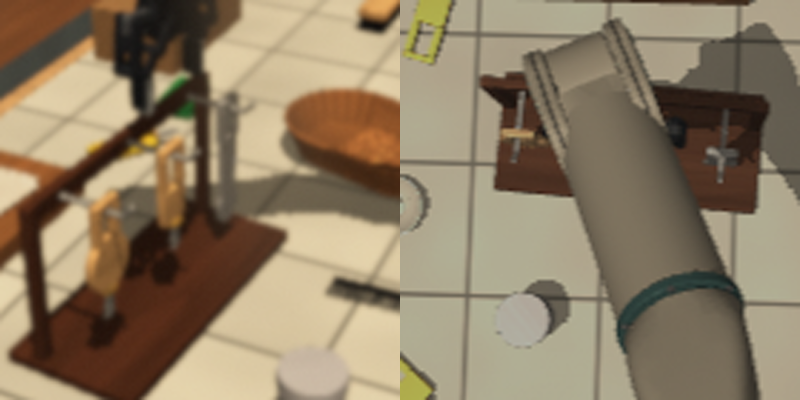

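Request:
move_arm(
  rows=[
    {"dx":0,"dy":0.1,"dz":-1.5,"spin":0,"claw":0},
    {"dx":0,"dy":0,"dz":-1.5,"spin":0,"claw":0},
    {"dx":0,"dy":0,"dz":-1.5,"spin":0,"claw":0},
    {"dx":0,"dy":0,"dz":-1.5,"spin":0,"claw":0},
    {"dx":0,"dy":0,"dz":-1.5,"spin":0,"claw":0},
    {"dx":0,"dy":0,"dz":-1.3,"spin":0,"claw":0},
    {"dx":0,"dy":0,"dz":0,"spin":0,"claw":0},
    {"dx":0,"dy":0,"dz":0,"spin":0,"claw":0},
  ],
)

```text
clock: 4.0
ee_pos: [0.561, 0.1788, 0.1679]
tcp_rot: [1.0, -0.03, 0.0, -0.0]
wrist_force: [-0.4, -0.5, -0.5]
gripper_width: 0.0857
```

```bash
python3 - <<'E'
from h import *
s=snapshot("side");q=sense();print(q['ee_pos'],q['wrist_force'])
cv2.imwrite("pics/a3.png",cv2.resize(s[130:270,180:320],None,fx=4.2,fy=4.2,interpolation=2))
E
```

```text
[0.56122038 0.17891777 0.16821339] [-0.73866306 -0.0149813   0.20221437]
```

View pics/a3.png

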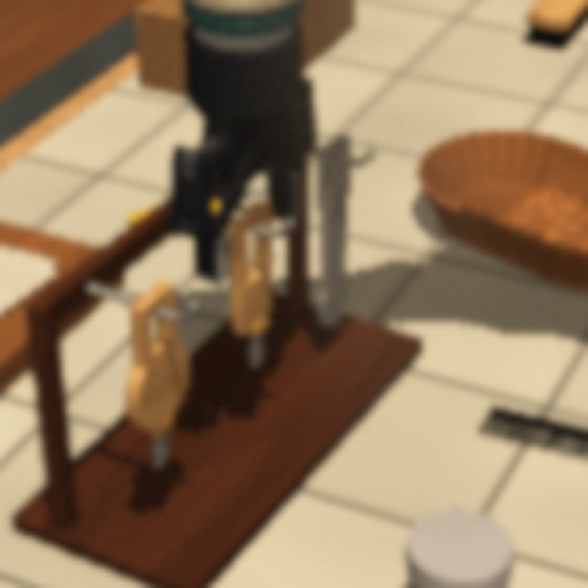

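Request:
move_arm(
  rows=[
    {"dx":0,"dy":0,"dz":0,"spin":0,"claw":0.3},
    {"dx":0,"dy":0,"dz":0,"spin":0,"claw":0.5},
    {"dx":0,"dy":0,"dz":0,"spin":0,"claw":0.8},
    {"dx":0,"dy":0,"dz":0,"spin":0,"claw":1},
    {"dx":0,"dy":0,"dz":0,"spin":0,"claw":1},
    {"dx":0,"dy":0,"dz":0,"spin":0,"claw":1},
    {"dx":0,"dy":0,"dz":0,"spin":0,"claw":1},
    {"dx":0,"dy":0,"dz":0,"spin":0,"claw":1},
  ],
)

```text
clock: 4.85
ee_pos: [0.5608, 0.1786, 0.1677]
tcp_rot: [1.0, -0.03, 0.0, 0.0]
wrist_force: [0.2, -0.4, 6.2]
gripper_width: 0.0389
```

```bash
python3 - <<'E'
from h import *
s=snapshot("side");q=sense();print(q['ee_pos'],q['wrist_force'],q['gripper_width'])
cv2.imwrite("pics/a4.png",cv2.resize(s[130:270,180:320],None,fx=4.2,fy=4.2,interpolation=2))
E
```

```text
[0.56080857 0.17855668 0.16774471] [-0.17967834 -1.71058879  6.05669476] 0.03890964457727032
```

View pics/a4.png

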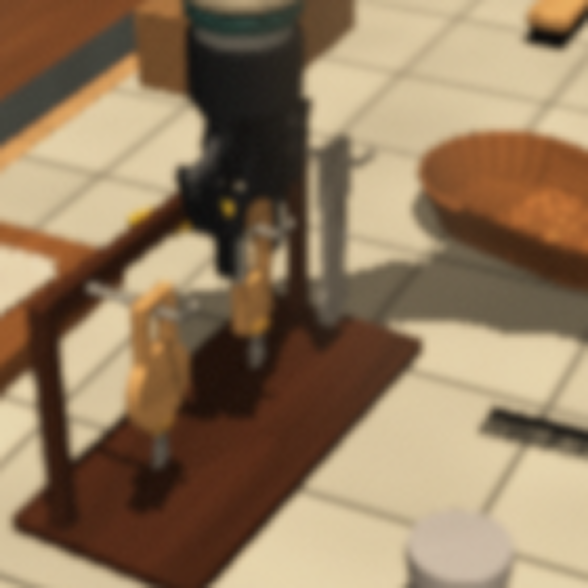

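Request:
move_arm(
  rows=[
    {"dx":0,"dy":0,"dz":0.8,"spin":0,"claw":1},
    {"dx":0,"dy":0,"dz":0.8,"spin":0,"claw":1},
    {"dx":0,"dy":0,"dz":0.7,"spin":0,"claw":1},
    {"dx":0,"dy":0,"dz":0,"spin":0,"claw":1},
    {"dx":0,"dy":0,"dz":0,"spin":0,"claw":1},
  ],
)

```text
clock: 5.4
ee_pos: [0.5606, 0.1787, 0.1905]
tcp_rot: [1.0, -0.03, 0.0, -0.0]
wrist_force: [0.8, 0.6, 0.2]
gripper_width: 0.039
```

```bash
python3 - <<'E'
from h import *
s=snapshot("side");q=sense();print(q['ee_pos'],q['wrist_force'],q['gripper_width'])
cv2.imwrite("pics/a5.png",cv2.resize(s[130:270,180:320],None,fx=4.2,fy=4.2,interpolation=2))
E
```

```text
[0.56037471 0.17866096 0.19023182] [-0.29637195 -0.33822504 -0.78088675] 0.03923605986178673
```

View pics/a5.png

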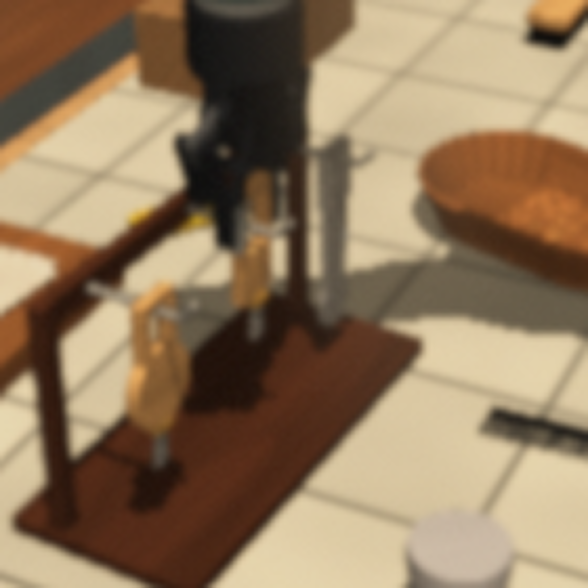

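Request:
move_arm(
  rows=[
    {"dx":-1,"dy":0.1,"dz":0,"spin":0,"claw":1},
    {"dx":-1,"dy":0,"dz":0,"spin":0,"claw":1},
    {"dx":-1,"dy":0.1,"dz":0,"spin":0,"claw":1},
    {"dx":-1,"dy":0,"dz":0,"spin":0,"claw":1},
    {"dx":-1,"dy":0.1,"dz":0,"spin":0,"claw":1},
    {"dx":-1,"dy":0.1,"dz":0,"spin":0,"claw":1},
    {"dx":-1,"dy":0,"dz":0,"spin":0,"claw":1},
    {"dx":-1,"dy":0.1,"dz":0,"spin":0,"claw":1},
    {"dx":-1,"dy":0,"dz":0,"spin":0,"claw":1},
    {"dx":0,"dy":0,"dz":0,"spin":0,"claw":1},
    {"dx":0,"dy":0,"dz":0,"spin":0,"claw":1},
  ],
)

```text
clock: 6.55
ee_pos: [0.4707, 0.1838, 0.1905]
tcp_rot: [1.0, -0.03, 0.0, -0.0]
wrist_force: [-0.3, 0.1, -0.0]
gripper_width: 0.0389
```

```bash
python3 - <<'E'
from h import *
s=snapshot("side");q=sense();print(q['ee_pos'],q['wrist_force'],q['gripper_width'])
cv2.imwrite("pics/a6.png",cv2.resize(s[130:270,180:320],None,fx=4.2,fy=4.2,interpolation=2))
E
```

```text
[0.47107244 0.18375075 0.19045228] [ 0.55939773 -0.31374769  0.2532362 ] 0.039086140019640975
```

View pics/a6.png

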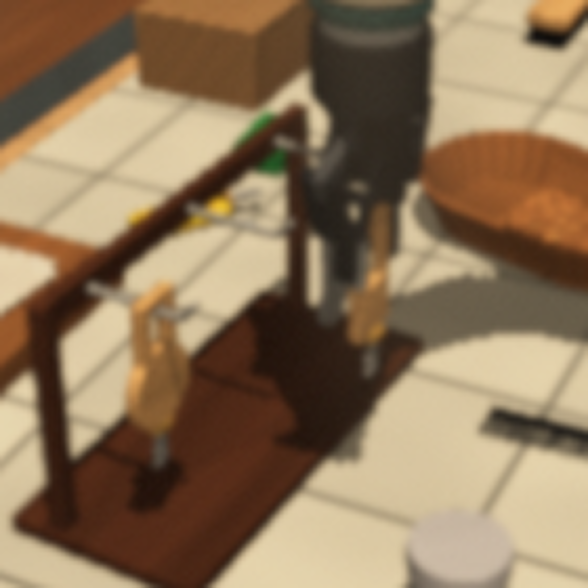

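Request:
move_arm(
  rows=[
    {"dx":0,"dy":0,"dz":2,"spin":0,"claw":1},
    {"dx":0,"dy":0,"dz":2.5,"spin":0,"claw":1},
    {"dx":0,"dy":0,"dz":2.5,"spin":0,"claw":1},
    {"dx":0,"dy":0,"dz":2,"spin":0,"claw":1},
    {"dx":0,"dy":-2,"dz":0,"spin":-1,"claw":1},
    {"dx":0,"dy":-2.5,"dz":0,"spin":-1,"claw":1},
    {"dx":-0.1,"dy":-3,"dz":0,"spin":-1,"claw":1},
    {"dx":-0.1,"dy":-3,"dz":0,"spin":-1,"claw":1},
    {"dx":-0.1,"dy":-3,"dz":0,"spin":-1,"claw":1},
    {"dx":-0.1,"dy":-3,"dz":0,"spin":-1,"claw":1},
    {"dx":-0.1,"dy":-3,"dz":0,"spin":-1,"claw":1},
    {"dx":-0.1,"dy":-3,"dz":0,"spin":-1,"claw":1},
    {"dx":-0.1,"dy":-3,"dz":0,"spin":-1,"claw":1},
    {"dx":0,"dy":-3,"dz":0,"spin":-1,"claw":1},
    {"dx":0,"dy":-3,"dz":0,"spin":-1,"claw":1},
    {"dx":0,"dy":-3,"dz":0,"spin":-1,"claw":1},
    {"dx":0,"dy":-2.5,"dz":0,"spin":0,"claw":1},
    {"dx":0,"dy":-1.5,"dz":0,"spin":0,"claw":1},
    {"dx":0,"dy":0,"dz":0,"spin":0,"claw":1},
    {"dx":0,"dy":0,"dz":0,"spin":0,"claw":1},
  ],
)

```text
clock: 8.6
ee_pos: [0.4637, -0.201, 0.2802]
tcp_rot: [0.991, -0.134, -0.0, -0.0]
wrist_force: [-0.3, 0.2, 0.2]
gripper_width: 0.0388
```

```bash
python3 - <<'E'
from h import *
s=snapshot("side");q=sense();print(q['ee_pos'],q['tcp_rot'],q['wrist_force'],q['gripper_width'])
cv2.imwrite("pics/a7.png",cv2.resize(s[50:210,220:420],None,fx=3.7,fy=3.7,interpolation=2))
E
```

```text
[ 0.46372224 -0.20026214  0.28017887] [ 9.91009067e-01 -1.33793995e-01 -1.19611904e-04 -4.25285672e-04] [0.01682929 1.00542803 0.28741636] 0.03908709927822885
```

View pics/a7.png

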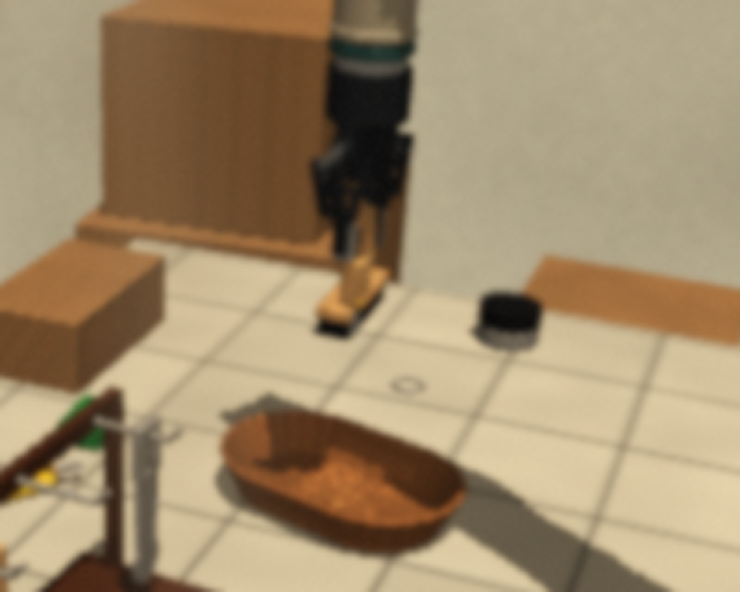

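Request:
move_arm(
  rows=[
    {"dx":0,"dy":0,"dz":-2,"spin":0,"claw":1},
    {"dx":0,"dy":0,"dz":-2,"spin":0,"claw":1},
    {"dx":0,"dy":0,"dz":-2,"spin":0,"claw":1},
    {"dx":0,"dy":0,"dz":-2,"spin":0,"claw":1},
    {"dx":0,"dy":0,"dz":-2,"spin":0,"claw":1},
    {"dx":0,"dy":0,"dz":-2,"spin":0,"claw":1},
    {"dx":0,"dy":0,"dz":-1.5,"spin":0,"claw":1},
    {"dx":0,"dy":0,"dz":-1,"spin":0,"claw":1},
    {"dx":0,"dy":0,"dz":-1,"spin":0,"claw":1},
    {"dx":0,"dy":0,"dz":0,"spin":0,"claw":1},
    {"dx":0,"dy":0,"dz":0,"spin":0,"claw":1},
    {"dx":0,"dy":0,"dz":0,"spin":0,"claw":1},
  ],
)

```text
clock: 9.85
ee_pos: [0.464, -0.2015, 0.1259]
tcp_rot: [0.991, -0.134, 0.001, 0.0]
wrist_force: [-1.1, -0.3, -0.8]
gripper_width: 0.0396
```

```bash
python3 - <<'E'
from h import *
s=snapshot("side");q=sense();print(q['ee_pos'],q['tcp_rot'],q['wrist_force'],q['gripper_width'])
cv2.imwrite("pics/a8.png",cv2.resize(s[90:210,250:400],None,fx=4.7,fy=4.7,interpolation=2))
p=q['ee_pos'];print([(proj("side",p-[0,0,d])[0]-[250,90])*4.7 for d in(.0175,.097)])
E
```

```text
[ 0.46399327 -0.20149134  0.12594012] [ 9.90941347e-01 -1.34293609e-01  6.70932716e-04  1.50769937e-04] [ 0.1471113   0.4478917  -0.50396834] 0.03924532901940335
[array([293.82340403, 325.24521609]), array([286.57076565, 415.26714028])]
```

View pics/a8.png

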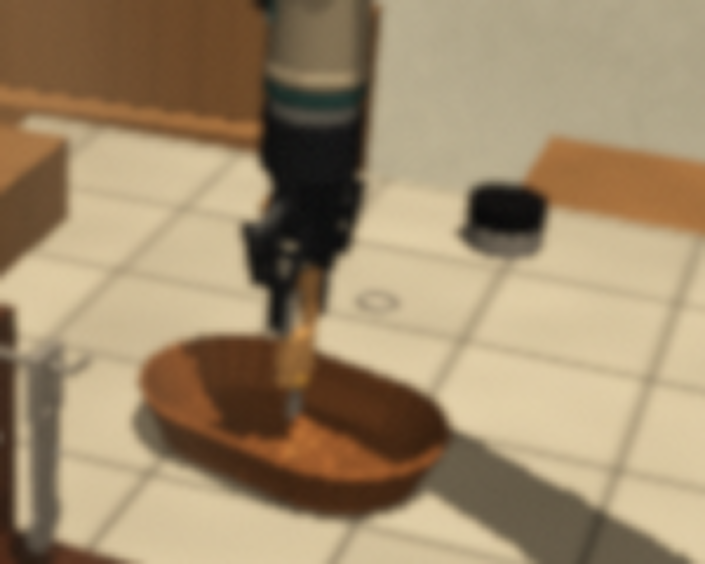

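Request:
move_arm(
  rows=[
    {"dx":0,"dy":0,"dz":-0.6,"spin":0,"claw":1},
    {"dx":0,"dy":0,"dz":-0.6,"spin":0,"claw":1},
    {"dx":0,"dy":0,"dz":-0.3,"spin":0,"claw":1},
    {"dx":0,"dy":0,"dz":0,"spin":0,"claw":1},
    {"dx":0,"dy":0,"dz":0,"spin":0,"claw":1},
    {"dx":0,"dy":0,"dz":0,"spin":0,"claw":1},
  ],
)

```text
clock: 10.5
ee_pos: [0.4636, -0.2014, 0.1104]
tcp_rot: [0.991, -0.134, 0.0, 0.0]
wrist_force: [-0.3, -0.0, 0.3]
gripper_width: 0.0391
```

Request:
move_arm(
  rows=[
    {"dx":0,"dy":0,"dz":0,"spin":0,"claw":0.3},
    {"dx":0,"dy":0,"dz":0,"spin":0,"claw":0},
    {"dx":0,"dy":0,"dz":0,"spin":0,"claw":0},
    {"dx":0,"dy":0,"dz":0,"spin":0,"claw":0},
    {"dx":0,"dy":0,"dz":0,"spin":0,"claw":0},
    {"dx":0,"dy":0,"dz":0,"spin":0,"claw":0},
    {"dx":0,"dy":0,"dz":0,"spin":0,"claw":0},
    {"dx":0,"dy":0,"dz":0,"spin":0,"claw":0},
  ],
)

```text
clock: 11.3
ee_pos: [0.4635, -0.2013, 0.1103]
tcp_rot: [0.991, -0.134, -0.0, 0.0]
wrist_force: [-0.3, 0.4, -0.9]
gripper_width: 0.085
```

```bash
python3 - <<'E'
from h import *
s=snapshot("side");q=sense();print(q['ee_pos'],q['wrist_force'],q['gripper_width'])
cv2.imwrite("pics/a9.png",cv2.resize(s[90:210,250:400],None,fx=4.7,fy=4.7,interpolation=2))
E
```

```text
[ 0.46352514 -0.2013185   0.11030883] [ 0.2278812  -0.247277   -0.05363266] 0.08525830217618045
```

View pics/a9.png

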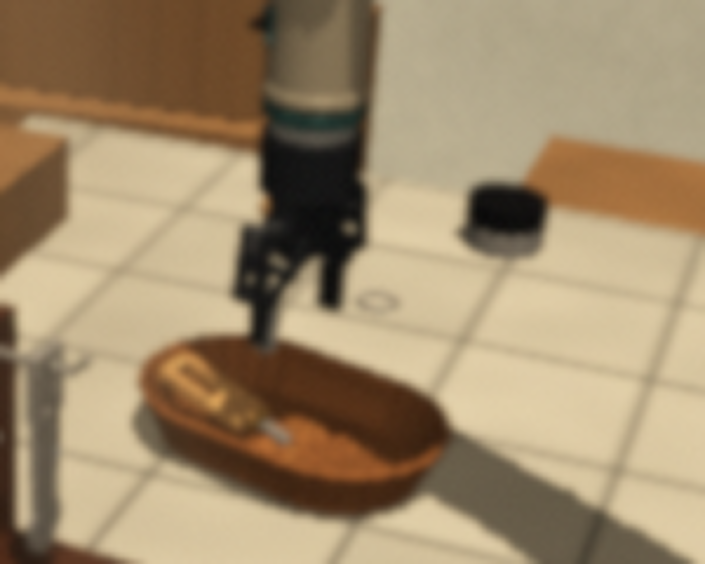

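Request:
move_arm(
  rows=[
    {"dx":0,"dy":0,"dz":2,"spin":0,"claw":0},
    {"dx":0,"dy":0,"dz":3,"spin":0,"claw":0},
    {"dx":0,"dy":0,"dz":3,"spin":0,"claw":0},
    {"dx":0,"dy":0,"dz":3,"spin":0,"claw":0},
    {"dx":0,"dy":0,"dz":3,"spin":0,"claw":0},
    {"dx":0,"dy":-2,"dz":0,"spin":0,"claw":0},
    {"dx":0,"dy":-3,"dz":0,"spin":0,"claw":0},
    {"dx":0,"dy":-3,"dz":0,"spin":0,"claw":0},
    {"dx":0,"dy":-3,"dz":0,"spin":0,"claw":0},
    {"dx":0,"dy":-3,"dz":0,"spin":0,"claw":0},
    {"dx":0,"dy":-3,"dz":0,"spin":0,"claw":0},
    {"dx":0,"dy":-3,"dz":0,"spin":0,"claw":0},
    {"dx":0,"dy":-2,"dz":0,"spin":0,"claw":0},
    {"dx":0,"dy":0,"dz":0,"spin":0,"claw":0},
  ],
)

```text
clock: 12.75
ee_pos: [0.462, -0.4249, 0.2499]
tcp_rot: [0.991, -0.137, -0.0, 0.001]
wrist_force: [-0.3, 0.1, -0.1]
gripper_width: 0.0855
```

```bash
python3 - <<'E'
from h import *
s=snapshot("side");t=snapshot("top");q=sense();print(q['clock'],q['ee_pos'])
cv2.imwrite("pics/top9.png",t);cv2.imwrite("pics/side9.png",s)
a=cv2.resize(s[150:250,180:360],(400,222),interpolation=2);b=cv2.resize(t[180:270,310:400],(400,400),interpolation=2)
a=np.vstack([a,np.zeros((178,400,3),np.uint8)]);cv2.imwrite("pics/b0.png",np.hstack([a,b]))
E
```

```text
12.85 [ 0.46329299 -0.42074562  0.24985384]
```

View pics/b0.png

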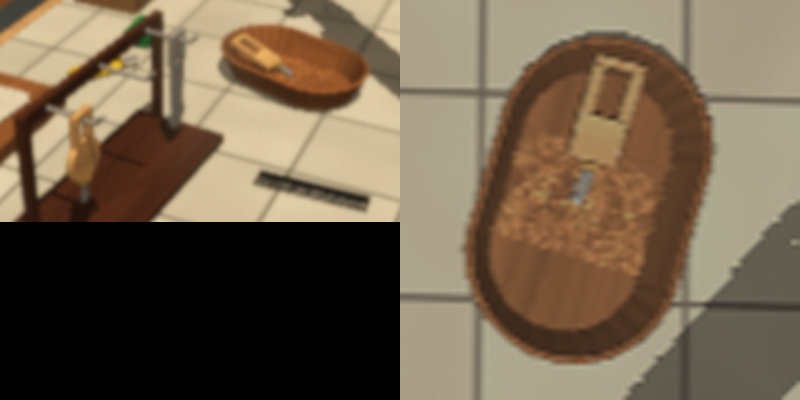

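```bash
python3 - <<'E'
from h import *
c=np.array([.4653,-.2011]);a=np.radians(-15.5);R=np.array([[np.cos(a),np.sin(a)],[-np.sin(a),np.cos(a)]])
for n,(u,v) in dict(top=(620,58),bot=(597,163),mid=(608,112),tip=(581,203)).items():
    px=((u-400)/4.444+309.6,v/4.444+179.6)
    print(n,[R@(plane("top",px,z)[0,:2]-c) for z in(.015,.035)])
t=cv2.imread("pics/top9.png");h=cv2.cvtColor(t,cv2.COLOR_BGR2HSV)
m=cv2.inRange(h,(0,110,30),(22,255,255));m[:, :310]=0;m[:,395:]=0;m[:170]=0;m[280:]=0
cs,_=cv2.findContours(m,cv2.RETR_EXTERNAL,cv2.CHAIN_APPROX_NONE);k=max(cs,key=cv2.contourArea)
print(cv2.minAreaRect((plane("top",k.reshape(-1,2),.047)[:,:2]*1000).astype(np.float32)))
E
```

```text
top [array([0.11894531, 0.00188267]), array([0.11579105, 0.00530798])]
bot [array([ 0.03208955, -0.00387298]), array([ 0.03004386, -0.00037422])]
mid [array([ 0.07413489, -0.00094884]), array([0.07155256, 0.0025126 ])]
tip [array([-0.00249015, -0.00051499]), array([-0.00409449,  0.00294092])]
((465.3326416015625, -201.06324768066406), (167.39743041992188, 258.51275634765625), 74.48777770996094)
```

```bash
python3 - <<'E'
from h import *
print(sense()['wrist_force'],np.abs(sense()['qd']).max()); print(hand_in())
E
```

```text
[-0.77454361  0.15745023  0.75876778] 0.02289837020033855
the job is handed in; nothing more can be done
None
```

The key with the oblong tag is lying in the bowl, and the job was handed in at about 12.9 s. I gripped the key by its 40 mm sides, raised it 23 mm, drew it 90 mm off the middle hook and carried it to the bowl. There I lowered it until the blade tip was about 10 mm above the floor, let go and backed the arm away.

- **Key:** the last pictures put the middle of its tag about 73 mm from the bowl's centre lengthwise and under 5 mm across (limits 105 and 70 mm). It looks flat on the floor, with its top end near the wall.
- **Bowl:** the measured rim outline was identical before and after, so the bowl did not move.
- **Round-tagged key:** it looks unmoved on its hook, judged by eye from the side picture rather than measured.
- **Robot:** it stood clear of everything at hand-in.

No check failed. One small mismatch is that the bowl's rim measured about 258 x 167 mm against the stated 270 x 185 mm, probably because the colour mask cut the edge slightly short. No verdict was reported.

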